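# Hang the dipping pail on the carousel's empty hook

## Task

Turn the hanging carousel until its one empty hook stands over the pointer on the base, and only then hang the loose little steel dipping pail, the one with the wooden grip, on that hook by its wire bail. Leave it hanging upright in the hook, with the hook still over the pointer.

Things in the scene. Friction and masses are not known exactly. Their poses are not given: they have to be found in the camera images.
- pail_grip (a point): Centre of the loose pail's wooden grip (26 mm along x, 20 along y, 56 high), 152 mm above its foot. Steel cup 62 mm wide, 45 high, 0.12-0.21 kg, with a rigid 7 mm wire bail in the y-z plane; the grip stands on the bail. The bail's peaked top bar is 34 mm below the point; the loop under it is 63 mm wide, 70 high, down to the cup's rim, open along x both ways. z up.
- hook (a point): Where the bail's top bar lies when hung on the carousel's one empty hook (of 4, 90 degrees apart; the other 3 hold fixed pails). 124 mm from the vertical turning axis, 175 mm above the bench. x outward along the hook, z up. 10 mm bar: its seat is under the point, its upturned tip ends 24 mm above and 31 mm outside it. Pass the bail over the tip from outside, then lower it.
- turn_peg (a point): Upright steel peg, 16 mm thick, on the carousel's top disc, to turn it by. Point on its centre line, 27 mm below its top, 83 above the disc, 268 above the bench, 60 mm from the turning axis, opposite the empty hook. x points from axis to empty hook. Hung pails' grips reach 238 mm above the bench. Turns either way past a full turn, light friction (1 N at the peg), stays where left.
- front_mark (a point): The pointer: aluminium bar, 20 mm wide, 10 mm high, sticking out 80 mm radially from the carousel's round grey base, which is fixed to the bench. Point on its top, 125 mm from the vertical turning axis (the bar ends at 185 mm); x points radially outward along the bar, z up. The empty hook belongs straight above it.
There are look-alikes about, which are no part of the job. Of the things that look like the part that bears pail_grip, the smallest one is meant.

How it is judged:
On the way, in this order (a step that is already met when the one before it is completed fails the run):
1. the empty hook is turned to stand over the pointer (within 33 mm, about 15 degrees) (horizontal distance between hook and front_mark below 0.033 m), for 0.2 s.
2. the pail's bail lies in the empty hook (horizontal distance between pail_grip and hook below 0.022 m and z of pail_grip in the frame of hook between 0.022 and 0.046 m), for 0.2 s.
At the end, for the whole second after the job is handed in: The pail hangs from the empty hook by its bail: its grip centre is within 22 mm (seen from above) of the hook's seat point and 22 to 46 mm above it, the pail within 15 degrees of upright; and the hook is still within 33 mm (15 degrees) of the pointer, seen from above (all of step 2 and horizontal distance between hook and front_mark below 0.033 m and angle between pail_grip's own z axis and vertical below 0.26 rad); the robot touches nothing.
It also fails if it takes over 59 s, if anything falls off the work surface, if the arm or the gripper's body presses on something with over 40 N, if the wrist force passes 120 N, or if a joint passes its speed limit or range.

## Robot

A 7-joint arm with a two-finger parallel gripper is mounted at the origin on the work surface. World frame = base frame: x ahead of the robot, y to its left, z up, the work surface at z = 0. Lengths are in m, angles in rad, forces in N, time in s.
With the tool pointing down it reaches from about 0.425 to 0.925 m from the base axis. Payload 6.8 kg.
Tool frame: the origin (TCP) lies at the very end of the fingers, on their centre line; the grasp point (between the pads) lies 19 mm behind it; z points along the fingers, y is the line along which they close (so a half turn about z gives the same grasp; the last joint's range is limited). The gripper opens to 85 mm and grips with 20 to 120 N. Pads are 22 mm wide; open, the fingers measure 114 mm over their backs; the gripper's body (76 mm by 85 mm) begins 54 mm behind the grasp point. The pads swing forward as they close: fully open they stand 13 mm farther back than shut.
Start: joints at [1.227, 0.477, 0.022, 1.555, -0.011, 1.109, -0.083], TCP at [0.158, -0.656, 0.231] pointing down, gripper open.
Joint ranges: [-2.96, 2.96], [-0.34, 2.1], [-1.41, 1.46], [0.24, 2.44], [-1.37, 4.51], [0.17, 1.92], [-2.96, 2.96]. Speed limits (rad/s): [2.39, 2.39, 3.14, 3.14, 3.14, 3.14, 3.14].

## Interface

Orientations are given as a rotation vector (axis times angle).
In Python, from bench import monitor, optics, r gives the robot as it stands.
- The arm moves only by the shell command python3 -m crank 'ROWS' [OPENING] [FORCE]. ROWS is JSON, a list of rows, each a list of 2 entries, a list of its own where there are three numbers: the shift along the tool's x, y, z in cm, then the turn, a rotation vector about the tool's x, y, z in rad. A call has 1 to 5 rows; each row shifts and turns the commanded pose from where the row before left it, along the tool's axes as they then stand; what a row does not reach is not made up. A row lasts 1/10 s, in which the tool goes at most 50 mm and 8.59 degrees, less where a joint would pass 70% of its speed; a pose out of reach is approached as far as the arm can. A call is refused whole if a number of a shift passes 5 or a number of a turn 0.15, either way. A call with a gripper value outside its range is refused whole. OPENING is the finger opening in cm, from 0 to 8.54, set as the call begins (- or left out, the last holds). The fingers move at their own pace and stop on an object; FORCE is the grip in N (left out, the last holds). Time passes only in rows, so rows that do not move let the fingers close. It gives the time, the measured TCP pose, the force, the opening and the grip force at its end, in the units of the state.
- monitor.get_obs(): the state, without advancing time (a new reading comes with each control period).
- optics.grab_frame(name): name is "scene" or "top"; returns (picture, depth): 480x640x3 uint8, red, green, blue; 480x640 float32, m along the optical axis (not along the pixel's ray), 0 where there is no reading.
- optics.camera_model(name): a dict with "vertical_fov" (degrees; the focal length in pixels is half the picture's height over the tangent of half this angle, whatever the lens; pixels are square), "cx", "cy" (the principal point, pixels), "R" (3x3) and "t" (3): a world point X has camera coordinates R X + t. Camera axes: x right, y down, z forward; pixel columns grow to the right and rows downward; lengths in m; the calibration is good to about 2 mm. A picture is of the moment at which its call begins. camera_model takes no time and is no camera call.
- r.hand_in(): hands the job in; it is judged then, once.
The state is a dict: "clock": time; "joints": joint angles; "qvel": joint speeds; "tau": joint torques, N m; "tcp_pos": TCP position; "orientation": TCP orientation; "contact_force": force on the tool from outside, world axes, zero at the start; "moment": the same for the moment, N m; "grip_width": finger opening in m; "gripper_force": force on a finger pad.
Only numpy, scipy, OpenCV 4.12 (cv2) and the standard library are available. Lean on these libraries where they do the work, as an engineer would, in place of code of your own. Each camera call takes 0.05 s, during which the arm holds its last target. There are 200 camera calls.

## Working session

There is one attempt and no reset: what is moved stays moved. The work goes in short steps, Python scripts to look and compute and a shell command to move; the robot and the scene stay as the last step left them, time stands still between calls to the robot, and variables do not carry over. Pictures are saved under pics/ and viewed, at most 10 in all, crops included, and the job is handed in when it is done.

```bash
mkdir -p pics; ls
python3 - <<'E'
from bench import monitor, optics, r
import cv2, numpy as np
for n in ("scene","top"):
    p,d=optics.grab_frame(n); cv2.imwrite(f"pics/{n}0.png",p[:,:,::-1]); np.savez(f"{n}0.npz",p=p,d=d)
    m=optics.camera_model(n); print(n,m)
print(monitor.get_obs())
E
```

```text
pics
scene {'vertical_fov': 57.54863828323023, 'cx': 322.9655177461567, 'cy': 243.73239913752312, 'R': array([[ 0.31399904,  0.94941254, -0.00451932],
       [ 0.61121432, -0.2057847 , -0.76424454],
       [-0.72651336,  0.23720978, -0.64491074]]), 't': array([-0.25620992, -0.19879658,  1.33162461])}
top {'vertical_fov': 48.3191031256328, 'cx': 316.986363356957, 'cy': 246.5882527864913, 'R': array([[-0.02345619, -0.99954668, -0.0188742 ],
       [-0.98680403,  0.02617443, -0.15978956],
       [ 0.16021115,  0.01487709, -0.98697065]]), 't': array([0.1255279 , 0.56930614, 1.07870503])}
{'clock': 0.1, 'joints': array([ 1.22688322,  0.47771331,  0.02234821,  1.55635961, -0.01149422,
        1.10932286, -0.08309027]), 'qvel': array([-0.00079664, -0.00221923,  0.00057798, -0.00248255, -0.00021315,
        0.00079817,  0.00089684]), 'tau': array([ 5.58397893e-03, -5.97755563e+01,  1.61407817e+00, -2.81949681e+01,
        1.28724807e-02,  4.99742600e-03, -2.14867833e-05]), 'tcp_pos': array([ 0.15755835, -0.65579241,  0.23042286]), 'orientation': array([-3.11814416e+00, -3.69406040e-01,  5.10600132e-04]), 'contact_force': array([-0.82633909, -0.37322572,  0.17875385]), 'moment': array([ 0.00303552, -0.0331121 , -0.0512035 ]), 'gripper_force': 0.0, 'grip_width': 0.08517642964421848}
```

View pics/scene0.png

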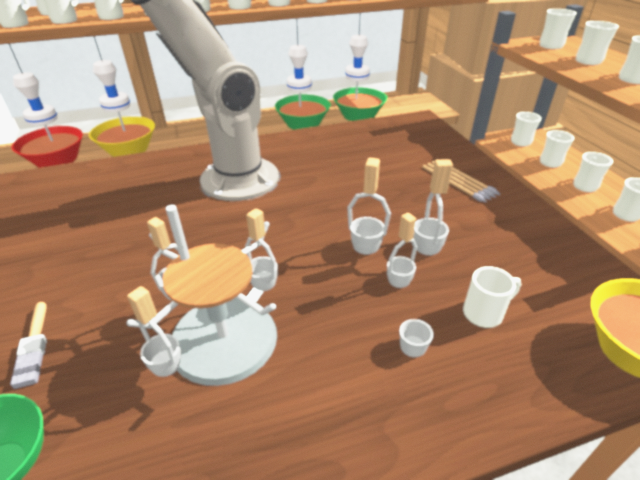

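View pics/top0.png

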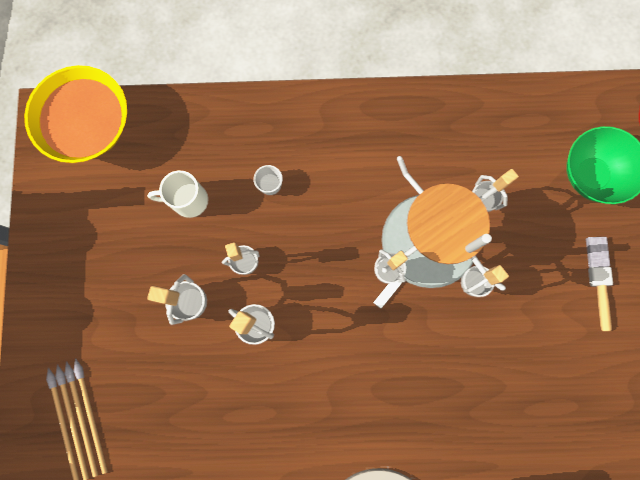

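The top view shows the disc at about (448,223), the peg top at (487,239), the empty hook tip at (400,158), the pointer end at (380,302) and the small pail's grip at (232,250). In the scene view that grip is at (407,227). I'll enlarge both areas.

```bash
cat > h.py <<'E'
import numpy as np, cv2
from bench import monitor, optics, r
def cam(n):
    m=optics.camera_model(n); f=240/np.tan(np.radians(m["vertical_fov"]/2)); return f,m["cx"],m["cy"],np.array(m["R"]),np.array(m["t"])
def atz(n,u,v,z):
    f,cx,cy,R,t=cam(n); d=R.T@np.array([(u-cx)/f,(v-cy)/f,1]); c=-R.T@t; return c+d*(z-c[2])/d[2]
def pix(n,X):
    f,cx,cy,R,t=cam(n); p=R@np.array(X)+t; return f*p[0]/p[2]+cx, f*p[1]/p[2]+cy
def tri(obs):
    A=[];b=[]
    for n,u,v in obs:
        f,cx,cy,R,t=cam(n); 
        for k,w in ((0,(u-cx)/f),(1,(v-cy)/f)): A.append(R[k]-w*R[2]); b.append(w*t[2]-t[k])
    return np.linalg.lstsq(np.array(A),np.array(b),rcond=None)[0]
def cloud(n,d):
    f,cx,cy,R,t=cam(n); v,u=np.mgrid[:480,:640]; c=np.stack([(u-cx)/f*d,(v-cy)/f*d,d],-1); return (c-t)@R
def crop(p,x,y,w,h,s): return cv2.resize(p[y:y+h,x:x+w],None,fx=s,fy=s,interpolation=cv2.INTER_CUBIC)
E
python3 - <<'E'
from h import *
T=np.load("top0.npz");S=np.load("scene0.npz")
a=crop(T["p"],360,140,180,180,3.2); b=crop(T["p"],205,230,70,55,3.2); c=crop(S["p"],375,205,70,90,3.2)
im=np.zeros((576,800,3),np.uint8); im[:a.shape[0],:a.shape[1]]=a; im[:b.shape[0],576:576+b.shape[1]]=b; im[200:200+c.shape[0],576:576+c.shape[1]]=c
cv2.imwrite("pics/c.png",im[:,:,::-1])
C=cloud("top",T["d"]); 
m=np.abs(C[...,2]-.185)<.006; m[:, :380]=0; m[:,520:]=0
k=T["p"].astype(int); m&=(k[...,0]-k[...,2]>60); P=C[m]; print("disc",np.median(P,0),cv2.minEnclosingCircle(P[:,:2].astype(np.float32)))
for z in(.295,): print("peg top",atz("top",487,239,z))
print("tip",atz("top",401,158,.199),"hook seat?",atz("top",412,182,.175)); print("ptr end",atz("top",380,302,.01))
print("grip tri",tri([("top",232,250),("scene",407,227)]),atz("top",232,250,.165))
m=(k[...,0]-k[...,2]>60); 
for n,D,u0,v0 in(("top",T,232,250),("scene",S,407,227)):
    C=cloud(n,D["d"]); q=C[v0-12:v0+12,u0-10:u0+10].reshape(-1,3); q=q[(q[:,2]>.125)]; print(n,len(q),q.mean(0),q.min(0),q.max(0))
E
```

```text
disc [ 0.58942628 -0.13110827  0.18429224] ((0.5905038118362427, -0.1270076334476471), 0.14333994686603546)
peg top [ 0.5371742 -0.1695158  0.295    ]
tip [ 0.710345   -0.05120655  0.199     ] hook seat? [ 0.67047614 -0.07330587  0.175     ]
ptr end [ 0.45497995 -0.01977428  0.01      ]
grip tri [0.55216075 0.27061537 0.15368178] [0.55084179 0.26974782 0.165     ]
top 229 [0.54391393 0.26314322 0.19118805] [0.39191743 0.09452175 0.12699974] [0.56444361 0.28144695 1.15798862]
scene 346 [0.55810263 0.26369732 0.16070927] [ 0.54036098 -0.11353476  0.12648157] [1.16940005 0.28149551 0.70569191]
```

View pics/c.png

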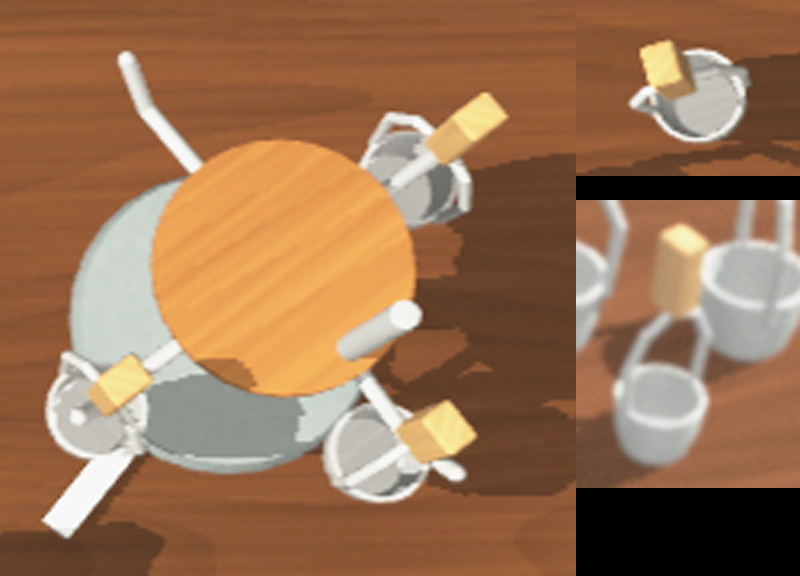

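Run:
```python
from h import *
c=atz("top",448.3,223.8,.185)[:2]; pg=atz("top",487.2,238.4,.295)[:2]; tip=atz("top",399.4,158.1,.197)[:2]; el=atz("top",406.3,172.8,.172)[:2]; pe=atz("top",377.8,305,.01)[:2]
A=lambda a:np.degrees(np.arctan2(a[1],a[0]))
print("c",c,"peg",pg,np.linalg.norm(pg-c),A(c-pg),"tip",tip,np.linalg.norm(tip-c),A(tip-c),A(el-c),"ptr",pe,np.linalg.norm(pe-c),A(pe-c))
a=atz("top",225,261.3,.047);b=atz("top",256,253.4,.047);print("feet",a,b,A((b-a)[:2]))
print(tri([("top",233.4,251.3),("scene",407.5,226.9)]),atz("top",233.4,251.3,.152),atz("scene",407.5,226.9,.152))
from scipy.spatial.transform import Rotation as Ro
print(Ro.from_rotvec(monitor.get_obs()["orientation"]).as_matrix().round(3))
for u,v in((180,300),(251,322),(268,180),(185,195)): print(atz("top",u,v,.15))
```

```text
c [ 0.58604581 -0.13425858] peg [ 0.53815594 -0.16991279] 0.05970479169623273 36.66783506219398 tip [ 0.71090389 -0.04852815] 0.15145708170649622 34.47438545465087 34.147879558383906 ptr [ 0.44872811 -0.01482647] 0.18198950406570977 138.98487365391543
feet [0.54607646 0.30527492 0.047     ] [0.56114756 0.23991126 0.047     ] -77.01605145368133
[0.55066866 0.27021008 0.15257508] [0.55034052 0.26935789 0.152     ] [0.55015796 0.27165909 0.152     ]
[[ 0.972  0.234 -0.001]
 [ 0.234 -0.972  0.002]
 [-0.    -0.002 -1.   ]]
[0.46029428 0.37064027 0.15      ]
[0.41595349 0.2364793  0.15      ]
[0.68968396 0.20221197 0.15      ]
[0.66415836 0.36445214 0.15      ]
```

```bash
python3 -m crank '[[[0,0,-3],[0,0,0]],[[0,0,-4],[0,0,0]],[[1.5,-1.2,-3],[0,0,0]],[[3,-2.4,0],[0,0,0]],[[3,-2.4,0],[0,0,0]]]' 8.5 20 && python3 -m crank '[[[3,-2.4,0],[0,0,0]],[[3,-2.4,0],[0,0,0]],[[3,-2.4,0],[0,0,0]],[[3,-2.4,0],[0,0,0]],[[3,-2.4,0],[0,0,0]]]' && python3 -m crank '[[[3,-2.4,0],[0,0,0]],[[3,-2.4,0],[0,0,0]],[[3,-2.4,0],[0,0,0]],[[3,-2.4,0],[0,0,0]],[[3,-2.4,0],[0,0,0]]]'
cat > to.py <<'E'
import sys
from h import *
from scipy.spatial.transform import Rotation as Ro
o=monitor.get_obs(); M=Ro.from_rotvec(o["orientation"]).as_matrix()
print("t",o["clock"],"tcp",o["tcp_pos"].round(4),"yaw",np.degrees(np.arctan2(M[1,0],M[0,0])).round(2),"tilt",M[:,2].round(3),"j",o["joints"].round(2),"w",o["grip_width"],"f",o["contact_force"].round(1))
for s in sys.argv[1:]:
    g=np.array(eval(s)); print("shift cm to",s,(M.T@(g-o["tcp_pos"])*100).round(2))
E
python3 to.py "[.538,-.170,.33]"
```

```text
clock: 0.6
tcp_pos: [0.2168, -0.5802, 0.3321]
orientation: [3.119, 0.367, 0.001]
contact_force: [1.1, 0.9, -0.9]
grip_width: 0.0847
gripper_force: 0.0
clock: 1.1
tcp_pos: [0.335, -0.4272, 0.331]
orientation: [-3.119, -0.369, 0.001]
contact_force: [1.7, -0.7, -0.1]
grip_width: 0.0851
gripper_force: 0.0
clock: 1.6
tcp_pos: [0.4527, -0.2756, 0.3311]
orientation: [-3.12, -0.369, 0.001]
contact_force: [0.4, -0.4, 0.8]
grip_width: 0.0855
gripper_force: 0.0
t 1.6 tcp [ 0.4527 -0.2756  0.3311] yaw 13.5 tilt [-0.  0. -1.] j [ 0.65  0.17 -0.25  1.76  0.04  1.22 -0.95] w 0.08546376615540405 f [ 0.4 -0.4  0.8]
shift cm to [.538,-.170,.33] [10.76 -8.28  0.1 ]
```

```bash
python3 -m crank '[[[3.6,-2.8,0],[0,0,0]],[[3.6,-2.8,0],[0,0,0]],[[3.5,-2.7,0],[0,0,0]],[[0,0,0],[0,0,0]],[[0,0,0],[0,0,0]]]' ; python3 to.py "[.538,-.170,.257]"
python3 - <<'E'
from h import *
p,d=optics.grab_frame("scene"); q,_=optics.grab_frame("top")
im=np.hstack([crop(p,90,130,220,250,1.8),crop(q,360,130,200,225,2)[:450]]);print(im.shape); cv2.imwrite("pics/d.png",im[:,:,::-1])
E
```

```text
clock: 2.1
tcp_pos: [0.5371, -0.1703, 0.3307]
orientation: [-3.119, -0.374, 0.002]
contact_force: [-0.6, -1.6, 0.1]
grip_width: 0.0847
gripper_force: 0.0
t 2.1 tcp [ 0.5371 -0.1703  0.3307] yaw 13.66 tilt [-0.001  0.    -1.   ] j [ 0.47  0.24 -0.33  1.68  0.08  1.24 -1.21] w 0.08471833096065959 f [-0.6 -1.6  0.1]
shift cm to [.538,-.170,.257] [0.1  0.   7.37]
(450, 796, 3)
```

View pics/d.png

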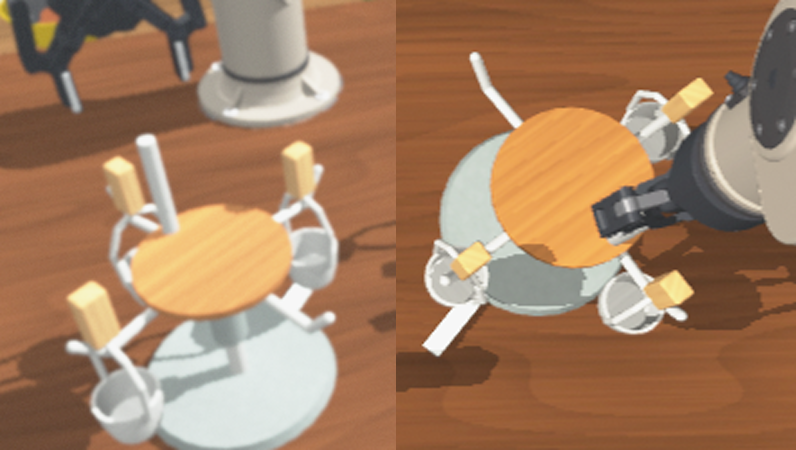

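The left crop shows the fingertips at (70,105) and (185,75), straddling the peg top at (148,140). From above, the gripper covers the peg. I'll descend and grip.

```bash
python3 -m crank '[[[0.1,0,2.5],[0,0,0]],[[0,0,2.5],[0,0,0]],[[0,0,2.4],[0,0,0]],[[0,0,0],[0,0,0]]]' && python3 -m crank '[[[0,0,0],[0,0,0]],[[0,0,0],[0,0,0]],[[0,0,0],[0,0,0]],[[0,0,0],[0,0,0]],[[0,0,0],[0,0,0]]]' 0 20 && python3 -m crank '[[[0,0,0],[0,0,0]],[[0,0,0],[0,0,0]],[[0,0,0],[0,0,0]]]'
python3 - <<'E'
from h import *
from scipy.spatial.transform import Rotation as Ro
o=monitor.get_obs(); M=Ro.from_rotvec(o["orientation"]).as_matrix(); print(o["contact_force"])
c=np.array([.586,-.1343]); p=o["tcp_pos"][:2]-c; print("r",np.linalg.norm(p),np.degrees(np.arctan2(*p[::-1])))
for n in range(14):
    a0,a1=[np.radians(215.7+103.3*k/14) for k in(n,n+1)]
    d=.0597*np.array([np.cos(a1)-np.cos(a0),np.sin(a1)-np.sin(a0),0]); print((M.T@d*100).round(2))
E
```

```text
clock: 2.6
tcp_pos: [0.5348, -0.1726, 0.2541]
orientation: [-3.119, -0.365, 0.01]
contact_force: [-0.5, 1.2, -0.5]
grip_width: 0.0854
gripper_force: 0.0
clock: 3.1
tcp_pos: [0.5384, -0.1708, 0.2582]
orientation: [3.12, 0.37, 0.002]
contact_force: [-0.4, 3.0, 3.5]
grip_width: 0.0156
gripper_force: 21.4
clock: 3.4
tcp_pos: [0.5384, -0.1708, 0.2581]
orientation: [3.119, 0.37, 0.002]
contact_force: [-1.0, 2.5, 5.7]
grip_width: 0.0155
gripper_force: 21.3
[-1.02051632  2.50710393  5.69864688]
r 0.059958119709834 -142.51507312849662
[0.34 0.69 0.  ]
[0.42 0.64 0.  ]
[0.5  0.58 0.  ]
[0.57 0.51 0.  ]
[0.63 0.44 0.  ]
[0.68 0.35 0.  ]
[0.72 0.26 0.  ]
[0.75 0.17 0.  ]
[0.77 0.07 0.  ]
[ 0.77 -0.03  0.  ]
[ 0.76 -0.13  0.  ]
[ 0.73 -0.22  0.  ]
[ 0.7  -0.32  0.  ]
[ 0.65 -0.4   0.  ]
```

```bash
python3 -m crank '[[[0.34,0.69,0],[0,0,0]],[[0.42,0.64,0],[0,0,0]],[[0.5,0.58,0],[0,0,0]],[[0.57,0.51,0],[0,0,0]],[[0.63,0.44,0],[0,0,0]]]' && python3 -m crank '[[[0.68,0.35,0],[0,0,0]],[[0.72,0.26,0],[0,0,0]],[[0.75,0.17,0],[0,0,0]],[[0.77,0.07,0],[0,0,0]],[[0.77,-0.03,0],[0,0,0]]]' && python3 -m crank '[[[0.76,-0.13,0],[0,0,0]],[[0.73,-0.22,0],[0,0,0]],[[0.7,-0.32,0],[0,0,0]],[[0.55,-0.35,0],[0,0,0]],[[0,0,0],[0,0,0]]]'; python3 to.py "[.6311,-.1737,.258]"
```

```text
clock: 3.9
tcp_pos: [0.5681, -0.1922, 0.2575]
orientation: [-3.118, -0.371, 0.002]
contact_force: [-0.9, 3.8, 5.0]
grip_width: 0.0152
gripper_force: 21.7
clock: 4.4
tcp_pos: [0.6055, -0.1927, 0.2574]
orientation: [3.12, 0.37, -0.004]
contact_force: [-6.5, -0.9, 6.7]
grip_width: 0.0158
gripper_force: 21.6
clock: 4.9
tcp_pos: [0.633, -0.1799, 0.2575]
orientation: [3.115, 0.365, 0.007]
contact_force: [6.6, -8.9, -2.3]
grip_width: 0.0152
gripper_force: 21.5
t 4.9 tcp [ 0.633  -0.1799  0.2575] yaw 13.38 tilt [ 0.005 -0.005 -1.   ] j [ 0.4   0.44 -0.31  1.56  0.15  1.16 -1.28] w 0.015174395876761303 f [ 6.6 -8.9 -2.3]
shift cm to [.6311,-.1737,.258] [-0.04 -0.65 -0.06]
```

```bash
python3 -m crank '[[[0.15,-0.2,0],[0,0,0]],[[0,0,0],[0,0,0]],[[0,0,0],[0,0,0]]]'; python3 to.py; python3 -m crank '[[[0,0,0],[0,0,0]],[[0,0,0],[0,0,0]],[[0,0,0],[0,0,0]],[[0,0,0],[0,0,0]],[[0,0,0],[0,0,0]]]' 8.5 && python3 -m crank '[[[0,0,-2],[0,0,0]],[[0,0,-4],[0,0,0]],[[0,0,-4],[0,0,0]],[[0,0,-2],[0,0,0]],[[0,0,0],[0,0,0]]]'; python3 to.py "[.55,.27,.35]"
```

```text
clock: 5.2
tcp_pos: [0.6335, -0.1796, 0.2575]
orientation: [3.114, 0.362, 0.007]
contact_force: [7.9, -11.8, -2.5]
grip_width: 0.0151
gripper_force: 21.8
t 5.2 tcp [ 0.6335 -0.1796  0.2575] yaw 13.27 tilt [ 0.005 -0.007 -1.   ] j [ 0.4   0.44 -0.31  1.56  0.15  1.16 -1.28] w 0.015110810264899095 f [  7.9 -11.8  -2.5]
clock: 5.7
tcp_pos: [0.6315, -0.1734, 0.2572]
orientation: [-3.119, -0.37, 0.0]
contact_force: [1.0, -0.3, 0.4]
grip_width: 0.0849
gripper_force: 0.0
clock: 6.2
tcp_pos: [0.633, -0.1738, 0.3816]
orientation: [3.118, 0.369, 0.011]
contact_force: [-0.6, 0.2, -0.1]
grip_width: 0.085
gripper_force: 0.0
t 6.2 tcp [ 0.633  -0.1738  0.3816] yaw 13.52 tilt [ 0.007 -0.001 -1.   ] j [ 0.4   0.37 -0.32  1.39  0.12  1.39 -1.25] w 0.08502637934749657 f [-0.6  0.2 -0.1]
shift cm to [.55,.27,.35] [  2.28 -45.1    3.04]
```

```bash
python3 -m crank '[[[0.2,-3,0],[0,0,0]],[[0.2,-4.2,0],[0,0,0]],[[0.2,-4.2,0],[0,0,0]],[[0.2,-4.2,0],[0,0,0]],[[0.2,-4.2,0],[0,0,0]]]' && python3 -m crank '[[[0.2,-4.2,0],[0,0,0]],[[0.2,-4.2,0],[0,0,0]],[[0.2,-4.2,0],[0,0,0]],[[0.2,-4.2,0],[0,0,0]],[[0.2,-4.2,0],[0,0,0]]]'  && python3 -m crank '[[[0.28,-4.3,2],[0,0,0]],[[0,0,4],[0,0,0]],[[0,0,0],[0,0,0]],[[0,0,0],[0,0,0]]]'; python3 to.py "[.55,.27,.147]"
python3 - <<'E'
from h import *
p,d=optics.grab_frame("scene"); q,_=optics.grab_frame("top")
a=crop(p,330,120,160,180,2.5); b=crop(q,360,130,180,225,2)
im=np.hstack([a,b]);print(im.shape); cv2.imwrite("pics/e.png",im[:,:,::-1])
print((np.array(pix("scene",[.55,.27,.152]))-[330,120])*2.5)
E
```

```text
clock: 6.7
tcp_pos: [0.5939, 0.0225, 0.3761]
orientation: [-3.12, -0.37, 0.003]
contact_force: [-0.2, -0.2, -0.2]
grip_width: 0.0856
gripper_force: 0.0
clock: 7.2
tcp_pos: [0.5546, 0.2288, 0.3761]
orientation: [3.119, 0.37, -0.002]
contact_force: [0.4, -0.8, 0.1]
grip_width: 0.0848
gripper_force: 0.0
clock: 7.6
tcp_pos: [0.5483, 0.2686, 0.3166]
orientation: [3.118, 0.368, -0.004]
contact_force: [-0.3, 0.3, 0.9]
grip_width: 0.0852
gripper_force: 0.0
t 7.6 tcp [0.5483 0.2686 0.3166] yaw 13.44 tilt [-0.002 -0.002 -1.   ] j [-0.16  0.35 -0.52  1.58  0.18  1.26 -2.05] w 0.0852113759381676 f [-0.3  0.3  0.9]
shift cm to [.55,.27,.147] [ 0.24 -0.12 16.96]
(450, 760, 3)
[191.83897832 267.53483529]
```

View pics/e.png

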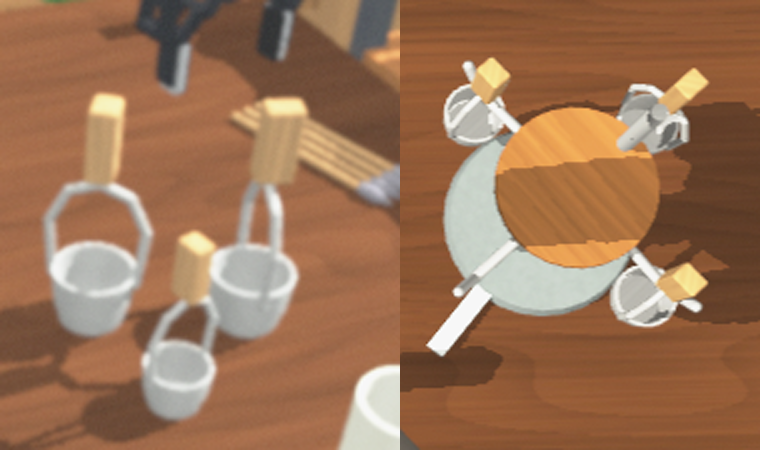

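The left crop has the small grip at (194,267), matching the prediction of (192,267). The right crop shows the empty hook (tip about (460,291)) above the pointer. Next, pick up the pail.

```bash
python3 -m crank '[[[0.2,-0.1,4],[0,0,0]],[[0,0,4],[0,0,0]],[[0,0,4],[0,0,0]],[[0,0,3],[0,0,0]],[[0,0,1.8],[0,0,0]]]' && python3 -m crank '[[[0,0,0],[0,0,0]],[[0,0,0],[0,0,0]],[[0,0,0],[0,0,0]],[[0,0,0],[0,0,0]],[[0,0,0],[0,0,0]]]' 0 30 && python3 -m crank '[[[0,0,0],[0,0,0]],[[0,0,0],[0,0,0]]]'
python3 - <<'E'
from h import *
c=np.array([.586,-.1343]); A=lambda a:np.degrees(np.arctan2(a[1],a[0]))
t=atz("top",390,275.5,.197)[:2]; e=atz("top",417,251,.172)[:2]; pe=atz("top",378.5,305,.01)[:2]
print(t,A(t-c),np.linalg.norm(t-c),e,A(e-c),A(t-e),pe,A(pe-c))
E
python3 to.py
```

```text
clock: 8.2
tcp_pos: [0.5508, 0.2699, 0.1485]
orientation: [3.12, 0.366, -0.0]
contact_force: [-0.0, 0.5, 0.6]
grip_width: 0.0855
gripper_force: 0.0
clock: 8.7
tcp_pos: [0.5511, 0.2713, 0.1509]
orientation: [3.12, 0.369, 0.004]
contact_force: [0.4, -1.7, 5.4]
grip_width: 0.0192
gripper_force: 29.0
clock: 8.9
tcp_pos: [0.5513, 0.2713, 0.1508]
orientation: [3.12, 0.369, 0.004]
contact_force: [0.1, -2.2, 7.1]
grip_width: 0.0194
gripper_force: 29.2
[ 0.49174014 -0.02111492] 129.78733071103426 0.1472948872919335 [ 0.5387392  -0.07622088] 129.13632659067372 130.460375441637 [ 0.44869172 -0.01631523] 139.3285483411491
t 8.9 tcp [0.5513 0.2713 0.1508] yaw 13.48 tilt [ 0.003  0.    -1.   ] j [-0.2   0.51 -0.49  1.76  0.29  0.95 -2.13] w 0.019422092105767758 f [ 0.1 -2.2  7.1]
```

```bash
python3 -m crank '[[[0,0,-2],[0,0,0]],[[0,0,-4],[0,0,0]],[[0,0,-4],[0,0,0]],[[0,0,-2],[0,0,0]],[[0,0,0],[0,0,0]]]' - 40; python3 to.py
python3 - <<'E'
from h import *
p,d=optics.grab_frame("scene"); q,_=optics.grab_frame("top")
a=crop(q,365,170,140,150,4)[:590]; b=crop(p,330,100,110,295,2)
im=np.zeros((600,800,3),np.uint8); im[:a.shape[0],:560]=a; im[:590,565:785]=b; cv2.imwrite("pics/f.png",im[:,:,::-1])
E
```

```text
clock: 9.4
tcp_pos: [0.5514, 0.2728, 0.2731]
orientation: [-3.117, -0.369, -0.01]
contact_force: [0.3, -0.1, -0.5]
grip_width: 0.0196
gripper_force: 39.4
t 9.4 tcp [0.5514 0.2728 0.2731] yaw 13.51 tilt [ 0.006  0.003 -1.   ] j [-0.17  0.39 -0.52  1.63  0.21  1.17 -2.07] w 0.019625501997005287 f [ 0.3 -0.1 -0.5]
```

View pics/f.png

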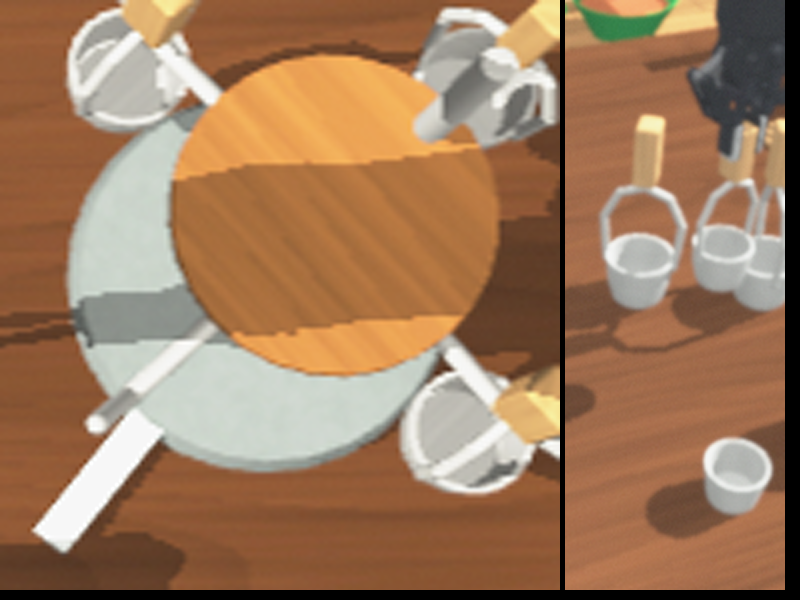

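Run:
```python
from h import *
A=lambda a:np.degrees(np.arctan2(a[1],a[0])); T=lambda u,v,z:atz("top",u,v,z)[:2]
c=T(448.6,223.75,.185); pg=T(490,186.3,.295); t=T(389.25,276,.199); e=T(396.3,268.8,.17); b=T(418,253,.17)
p1=T(377.5,305.5,.01);p2=T(402,276.3,.01)
print("c",c,"peg",pg,A(c-pg),np.linalg.norm(c-pg)); 
for n,q in(("tip",t),("elb",e),("bar",b),("p1",p1),("p2",p2)): print(n,q,A(q-c),np.linalg.norm(q-c))
print(A(p1-p2),A(e-b))
```

```text
c [ 0.58612478 -0.13481575] peg [ 0.62541272 -0.18099124] 130.3924522250737 0.060627696024317265
tip [ 0.49066584 -0.01949059] 129.61582829651795 0.14970738239785314
elb [ 0.50670708 -0.03657132] 128.9509830738826 0.12632948658957976
bar [ 0.53522743 -0.07822056] 131.9657747738831 0.076115411606381
p1 [ 0.44768366 -0.01414438] 138.92316295266582 0.1836505416834068
p2 [ 0.50878524 -0.06924601] 139.70817223604433 0.10139425480083379
137.95574546128768 124.40235801518826
```

The pail is held clear of the bench (right strip, (720,160)). In the top crop, the hook tip is at (97,424), so the hook is about 9° short of the pointer. That is inside the tolerance. Now carry the pail to a point outside the hook and turn it.

```bash
python3 -m crank '[[[-1,1.5,0],[0,0,0]],[[-2,2.8,0],[0,0,0]],[[-2.5,3.5,0],[0,0,0]],[[-2.5,3.5,0],[0,0,0]],[[-2.5,3.5,0],[0,0,0]]]' && python3 -m crank '[[[-2.2,3,0],[0,0,0]],[[-1.6,2.3,0],[0,0,0]],[[-1.2,1.5,0],[0,0,0]],[[0,0,0],[0,0,0.13]],[[0,0,0],[0,0,0.14]]]' && python3 -m crank '[[[0,0,0],[0,0,0.14]],[[0,0,0],[0,0,0.14]],[[0,0,0],[0,0,0.14]],[[0,0,0],[0,0,0.14]],[[0,0,0],[0,0,0.14]]]' && python3 -m crank '[[[0,0,0],[0,0,0.138]],[[0,0,0],[0,0,0]],[[0,0,0],[0,0,0]]]'; python3 to.py "[.451,.026,.257]"
```

```text
clock: 10.0
tcp_pos: [0.4805, 0.101, 0.2671]
orientation: [3.119, 0.37, -0.006]
contact_force: [0.8, -0.4, -1.1]
grip_width: 0.0193
gripper_force: 39.4
clock: 10.5
tcp_pos: [0.4483, 0.0239, 0.2674]
orientation: [3.14, -0.065, -0.005]
contact_force: [0.4, 0.1, -0.5]
grip_width: 0.0197
gripper_force: 39.5
clock: 11.0
tcp_pos: [0.4485, 0.0248, 0.2673]
orientation: [2.927, -1.136, -0.005]
contact_force: [0.5, 0.7, -1.0]
grip_width: 0.0197
gripper_force: 39.5
clock: 11.3
tcp_pos: [0.449, 0.025, 0.2681]
orientation: [2.849, -1.321, -0.003]
contact_force: [0.8, 0.5, -1.7]
grip_width: 0.0193
gripper_force: 39.5
t 11.3 tcp [0.449  0.025  0.2681] yaw -49.76 tilt [-0.002 -0.    -1.   ] j [ 0.16  0.09 -0.38  2.    0.04  1.06 -2.67] w 0.01934826599944607 f [ 0.8  0.5 -1.7]
shift cm to [.451,.026,.257] [ 0.06 -0.22  1.11]
```

```bash
python3 -m crank '[[[0,-0.2,1.1],[0,0,0]],[[0,0,0],[0,0,0]]]'; python3 to.py "[.5064,-.0398,.257]"
python3 - <<'E'
from h import *
p,d=optics.grab_frame("scene"); q,_=optics.grab_frame("top")
im=np.hstack([crop(p,180,170,130,190,3),crop(q,345,170,135,190,3)]);print(im.shape); cv2.imwrite("pics/g.png",im[:,:,::-1])
E
```

```text
clock: 11.5
tcp_pos: [0.4504, 0.0264, 0.2564]
orientation: [2.848, -1.324, -0.004]
contact_force: [-0.3, -0.3, -2.4]
grip_width: 0.0193
gripper_force: 39.4
t 11.5 tcp [0.4504 0.0264 0.2564] yaw -49.87 tilt [-0.003 -0.    -1.   ] j [ 0.16  0.1  -0.38  2.01  0.04  1.04 -2.68] w 0.019319778756153788 f [-0.3 -0.3 -2.4]
shift cm to [.5064,-.0398,.257] [ 8.67 -0.02 -0.07]
(570, 795, 3)
```

View pics/g.png

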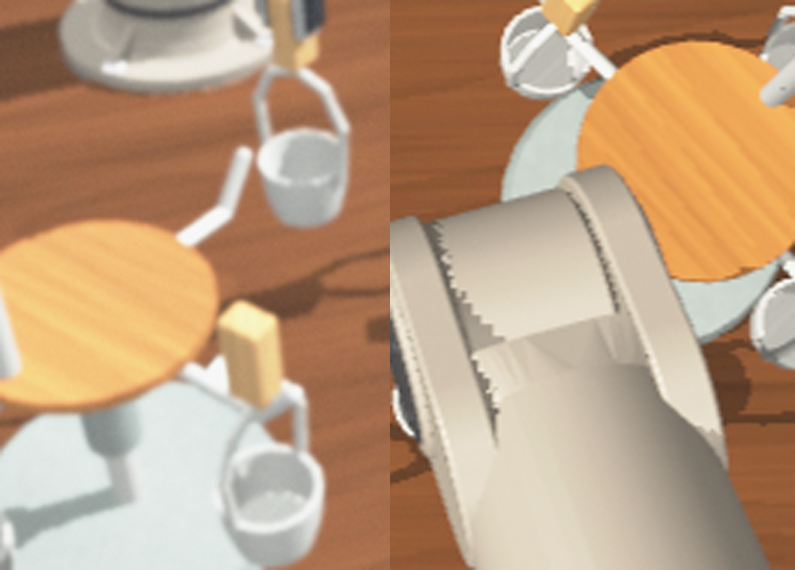

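The left crop shows the held pail's bail peak at (290,70) and rim at (303,155). The empty hook's tip is at (244,155) and its elbow at (225,213). I'll cross-check these by triangulation.

Run:
```python
from h import *
t=tri([("scene",261.3,221.7),("top",389.25,276)]); print("tip",t)
e=tri([("scene",180+225/3,170+213/3),("top",396.3,268.8)]); print("elbow",e)
c=np.array([.5861,-.1348])
for n,q in(("tip",t),("elb",e)): d=q[:2]-c; print(n,np.degrees(np.arctan2(d[1],d[0])),np.linalg.norm(d))
o=monitor.get_obs()["tcp_pos"]
for n,z in(("peak",-.033),("rim",-.107)): print(n,(np.array(pix("scene",o+[0,0,z]))-[180,170])*3)
```

```text
tip [ 0.49146797 -0.01879445  0.19374832]
elbow [ 0.50765322 -0.03695741  0.1627804 ]
tip 129.20599422901867 0.1497080804681351
elb 128.721421745811 0.12540761460640404
peak [291.73267413  69.27591027]
rim [299.38109524 158.41100729]
```

```bash
python3 -m crank '[[[2,0,0],[0,0,0]],[[2.5,0,0],[0,0,0]],[[2.3,0,0],[0,0,0]],[[1.8,0,0],[0,0,0]],[[0,0,0],[0,0,0]]]' && python3 -m crank '[[[0,0,1],[0,0,0]],[[0,0,1],[0,0,0]],[[0,0,1],[0,0,0]],[[0,0,0.7],[0,0,0]],[[0,0,0],[0,0,0]]]'; python3 to.py "[.5072,-.0393,.208]"
```

```text
clock: 12.1
tcp_pos: [0.5078, -0.0417, 0.2582]
orientation: [2.845, -1.331, 0.001]
contact_force: [-0.3, 0.3, -1.5]
grip_width: 0.0196
gripper_force: 39.5
clock: 12.6
tcp_pos: [0.5057, -0.0392, 0.22]
orientation: [2.847, -1.326, -0.003]
contact_force: [-0.6, 0.4, -1.1]
grip_width: 0.0195
gripper_force: 39.4
t 12.6 tcp [ 0.5057 -0.0392  0.22  ] yaw -49.94 tilt [-0.002  0.    -1.   ] j [ 0.23  0.23 -0.31  1.94  0.09  0.98 -2.57] w 0.019542950708245303 f [-0.6  0.4 -1.1]
shift cm to [.5072,-.0393,.208] [ 0.11 -0.11  1.2 ]
```

```bash
python3 -m crank '[[[0.1,0,0.5],[0,0,0]],[[0,0,0.4],[0,0,0]],[[0,0,0],[0,0,0]]]' && python3 -m crank '[[[0,0,0.3],[0,0,0]],[[0,0,0],[0,0,0]],[[0,0,0],[0,0,0]]]'; python3 to.py
python3 - <<'E'
from h import *
p,d=optics.grab_frame("scene"); q,_=optics.grab_frame("top")
im=np.hstack([crop(p,160,160,130,190,3),crop(q,345,170,135,190,3)]); cv2.imwrite("pics/i.png",im[:,:,::-1])
E
```

```text
clock: 12.9
tcp_pos: [0.509, -0.0413, 0.213]
orientation: [-2.847, 1.328, -0.006]
contact_force: [3.7, -4.5, -0.0]
grip_width: 0.0192
gripper_force: 39.5
clock: 13.2
tcp_pos: [0.51, -0.0423, 0.2108]
orientation: [-2.846, 1.329, -0.011]
contact_force: [5.3, -6.3, 1.5]
grip_width: 0.0196
gripper_force: 39.6
t 13.2 tcp [ 0.51   -0.0423  0.2108] yaw -50.07 tilt [ 0.006 -0.002 -1.   ] j [ 0.23  0.25 -0.31  1.95  0.1   0.95 -2.58] w 0.019550326058823397 f [ 5.3 -6.3  1.5]
```

View pics/i.png

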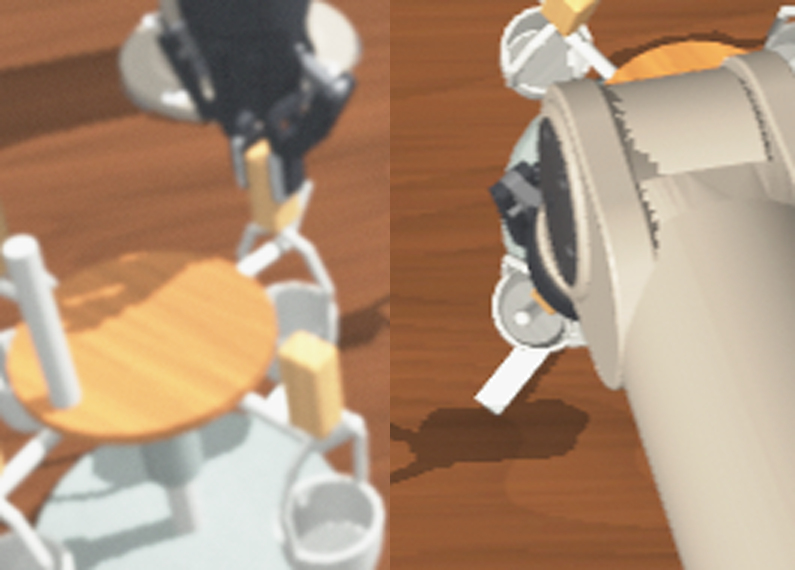

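The left crop shows the bail astride the hook at about (275,240), just inside the tip. The force is inward, so the bail rides on the upturn's slope. I'll move it inward a little and lower it onto the seat.

```bash
python3 -m crank '[[[0.5,0,0],[0,0,0]],[[0,0,0],[0,0,0]]]' && python3 -m crank '[[[0.2,0,0.2],[0,0,0]],[[0,0,0.2],[0,0,0]],[[0,0,0],[0,0,0]]]'; python3 to.py
```

```text
clock: 13.5
tcp_pos: [0.5108, -0.0446, 0.2093]
orientation: [2.847, -1.328, 0.0]
contact_force: [2.6, -2.4, 0.1]
grip_width: 0.0196
gripper_force: 39.3
clock: 13.8
tcp_pos: [0.5135, -0.0445, 0.2071]
orientation: [-2.846, 1.325, -0.005]
contact_force: [0.2, 0.8, 12.4]
grip_width: 0.0197
gripper_force: 41.1
t 13.8 tcp [ 0.5135 -0.0445  0.2071] yaw -49.94 tilt [ 0.004  0.001 -1.   ] j [ 0.23  0.26 -0.31  1.94  0.1   0.95 -2.57] w 0.01966397620124088 f [ 0.2  0.8 12.4]
```

```bash
python3 -m crank '[[[0,0.44,0],[0,0,-0.035]],[[0.02,0.44,0],[0,0,-0.035]],[[0.02,0.44,0],[0,0,-0.035]],[[0.02,0.44,0],[0,0,-0.035]],[[0,0,0],[0,0,0]]]'; python3 to.py; python3 -m crank '[[[0,0,-0.1],[0,0,0]],[[0,0,0],[0,0,0]],[[0,0,0],[0,0,0]]]'; python3 to.py
python3 - <<'E'
from h import *
p,d=optics.grab_frame("scene"); q,_=optics.grab_frame("top")
im=np.hstack([crop(p,150,160,150,190,3)]+[crop(q,365,170,115,190,3)]); cv2.imwrite("pics/j.png",im[:,:,::-1])
E
```

```text
clock: 14.3
tcp_pos: [0.5003, -0.0573, 0.2071]
orientation: [-2.933, 1.122, -0.004]
contact_force: [-2.0, 1.0, 13.4]
grip_width: 0.0193
gripper_force: 41.2
t 14.3 tcp [ 0.5003 -0.0573  0.2071] yaw -41.88 tilt [ 0.003  0.001 -1.   ] j [ 0.27  0.24 -0.33  1.97  0.09  0.94 -2.4 ] w 0.01931592198459355 f [-2.   1.  13.4]
clock: 14.6
tcp_pos: [0.5002, -0.0573, 0.2073]
orientation: [-2.933, 1.123, -0.003]
contact_force: [-1.1, 0.4, 8.0]
grip_width: 0.0195
gripper_force: 40.4
t 14.6 tcp [ 0.5002 -0.0573  0.2073] yaw -41.92 tilt [ 0.002  0.001 -1.   ] j [ 0.27  0.24 -0.33  1.97  0.09  0.94 -2.4 ] w 0.019499549779106302 f [-1.1  0.4  8. ]
```

View pics/j.png

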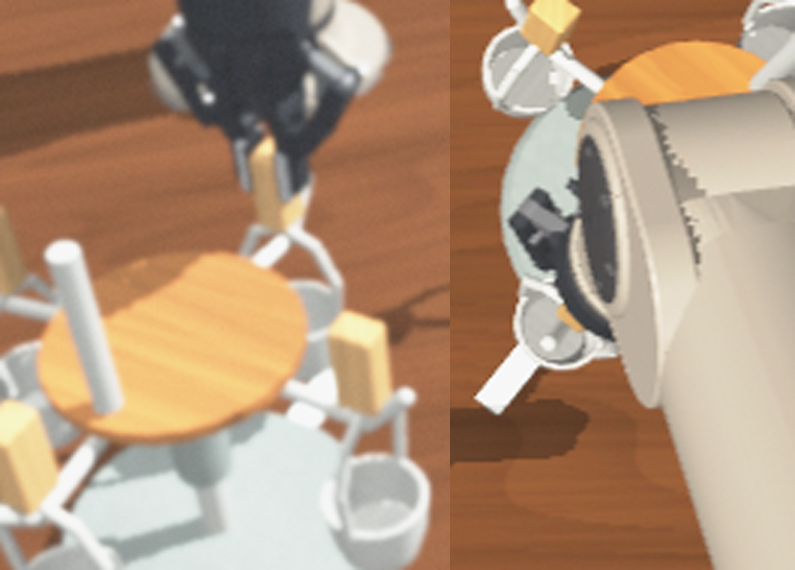

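Both crops show the carousel turning with the bail. The hook tip at (548,343) in the right crop is now in line with the pointer. Next: relieve the load, release and lift away.

```bash
python3 -m crank '[[[-0.3,0,-0.15],[0,0,0]],[[0,0,0],[0,0,0]],[[0,0,0],[0,0,0]]]'&& python3 -m crank '[[[0,0,0],[0,0,0]],[[0,0,0],[0,0,0]],[[0,0,0],[0,0,0]],[[0,0,0],[0,0,0]],[[0,0,0],[0,0,0]]]' 6 20 && python3 -m crank '[[[0,0,-0.5],[0,0,0]],[[0,0,-1.5],[0,0,0]],[[0,0,-3],[0,0,0]],[[0,0,-4],[0,0,0]],[[0,0,-4],[0,0,0]]]' && python3 -m crank '[[[-4,0,0],[0,0,0]],[[0,-4,0],[0,0,0]],[[0,-4.5,0],[0,0,0]],[[0,-4.5,0],[0,0,0]],[[0,-4.5,0],[0,0,0]]]'
python3 -m crank '[[[0,-4.5,0],[0,0,0]],[[0,-4.5,0],[0,0,0]],[[0,0,0],[0,0,0]],[[0,0,0],[0,0,0]],[[0,0,0],[0,0,0]]]'
python3 - <<'E'
from h import *
p,d=optics.grab_frame("scene"); q,_=optics.grab_frame("top")
im=np.hstack([crop(p,150,160,150,190,3)]+[crop(q,365,170,115,190,3)]); cv2.imwrite("pics/k.png",im[:,:,::-1])
E
```

```text
clock: 15.0
tcp_pos: [0.4985, -0.0562, 0.2089]
orientation: [-2.933, 1.125, -0.005]
contact_force: [2.2, -0.3, 7.4]
grip_width: 0.0195
gripper_force: 40.4
clock: 15.5
tcp_pos: [0.4969, -0.0558, 0.2076]
orientation: [2.933, -1.124, -0.001]
contact_force: [-0.4, -0.3, 0.5]
grip_width: 0.0599
gripper_force: 0.0
clock: 16.0
tcp_pos: [0.4967, -0.0559, 0.3394]
orientation: [2.933, -1.124, -0.001]
contact_force: [2.1, -0.1, -0.3]
grip_width: 0.0602
gripper_force: 0.0
clock: 16.5
tcp_pos: [0.5853, 0.102, 0.3384]
orientation: [-2.933, 1.126, -0.001]
contact_force: [1.3, -0.5, -0.0]
grip_width: 0.0603
gripper_force: 0.0
clock: 17.0
tcp_pos: [0.6443, 0.1667, 0.338]
orientation: [2.932, -1.126, 0.0]
contact_force: [-0.3, 0.3, 0.0]
grip_width: 0.0603
gripper_force: 0.0
```

View pics/k.png

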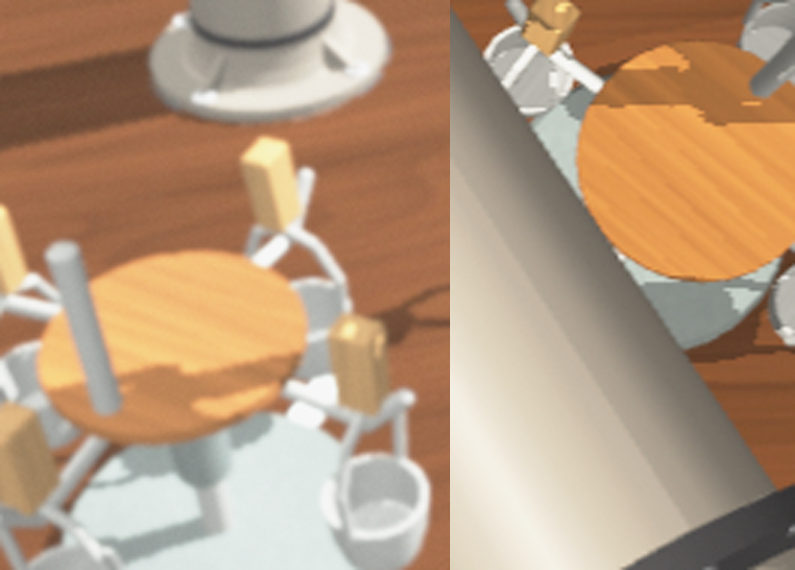

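The left crop shows the pail hanging on the hook: grip (270,185), hook tip rising behind the bail at (306,175). The arm hides it from the top camera. I'll check the tilt and position numerically from depth.

```bash
python3 -m crank '[[[0,0,0],[0,0,0]],[[0,0,0],[0,0,0]],[[0,0,0],[0,0,0]],[[0,0,0],[0,0,0]],[[0,0,0],[0,0,0]]]' >/dev/null
cat > chk.py <<'E'
from h import *
p,d=optics.grab_frame("scene"); C=cloud("scene",d); k=p.astype(int); y=(k[...,0]-k[...,2]>45)&(k[...,0]>150)
def ax(n,u0,u1,v0,v1,zm):
    m=np.zeros_like(y); m[v0:v1,u0:u1]=y[v0:v1,u0:u1]; q=C[m]; q=q[(np.abs(q[:,2]-zm)<.04)]; q=q[np.linalg.norm(q-np.median(q,0),axis=1)<.035]
    b=[q[np.abs(q[:,2]-z)<.005].mean(0) for z in (zm-.014,zm,zm+.012)]
    v=b[2]-b[0]; print(n,len(q),q.mean(0).round(4),"z",np.percentile(q[:,2],[2,98]).round(3),"tilt deg xy",np.degrees(v[:2]/v[2]).round(1))
ax("hung",228,255,200,240,.209)
ax("fixed",258,282,262,300,.209)
f,cx,cy,R,t=cam("scene")
E
python3 chk.py; python3 to.py
```

```text
hung 443 [ 0.5049 -0.059   0.2148] z [0.185 0.237] tilt deg xy [-0.6 -4.1]
fixed 525 [ 0.6779 -0.0423  0.2182] z [0.188 0.238] tilt deg xy [-1.  -4.5]
t 17.65 tcp [0.6445 0.1678 0.3378] yaw -41.95 tilt [ 0. -0. -1.] j [-0.05  0.43 -0.44  1.42  0.18  1.34 -2.79] w 0.060546789314601224 f [-0.5 -0.  -0.3]
```

```bash
python3 -c "
from bench import r
print(r.hand_in())"
```

```text
the job is handed in; nothing more can be done
None
```

I turned the empty hook over the pointer, hung the small pail on it by its bail, and handed the job in at about 17.7 s. The pail hangs about as upright as the fixed ones, with the hook 1–2° from the pointer by my estimate; no verdict was returned.

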